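# Walk a plaster mould half shut and lock it

### The job

Close the two-piece plaster casting mould: the loose half is too heavy to carry, so walk it up to the fixed half by pushing its left and right ears from behind, a little on one side and then on the other, until the keys enter and the seam is shut all along. Push only on its ears (their ends too, if it must shift sideways): do not press on the thin round belly, touch the seam face, or lift or tip the half. Then turn both wooden turn-buttons fully across behind the ears to lock it, and leave the mug and the beaker where they stand.

Things in the scene. Friction and masses are not known exactly. Their poses are not given: they have to be found in the camera images.
- cradle: Fixed plywood board, 12 mm thick, 344 mm wide (250 mm at the back); on it stand the fixed plaster half (70 mm high, x 0 to 72 mm) and the turn-buttons. Origin: underside, at the middle of the seam plane. x: the way the loose half must go, away from the robot; y left; z up. Two upright tapered keys at y +-82 mm stand 9 mm proud of the seam plane towards -x and centre a half up to 3 mm off.
- loose_half: Loose plaster half, about 1.7 kg, 220 mm wide, 70 mm high, on the board. Origin: underside, middle of its seam face (x=0 plane); x points at the fixed half, y left, z up. Shut: x, y within the key play (2 mm), same yaw as the cradle, z 12 mm. Flat ears: y +-58 to +-110 mm, back at x -50 mm, 50 mm thick; push their backs near y +-82 mm, at 30 to 50 mm height. Grooves 12 mm deep take the keys.
- loose_belly: Round belly of the loose half, between the ears: half cylinder of radius 72 mm about its z axis, so it bulges to x -72 mm, behind the ears; open beaker-shaped cavity inside. Origin and axes those of the loose half. Thin: must not be pressed.
- loose_seam_face: Flat front (seam) face of the loose half, at its x = 0, looking at the fixed half; origin and axes those of the loose half. Must stay untouched: do not grip the half through its thickness. Sliding the half takes 5 to 8 N at one ear, when it pivots about a point beyond its middle and the other ear falls back a little; up to 20 N to seat it on the keys. It can drift 15 mm sideways as it walks.
- left_button (a joint): Angle of the left wooden turn-button: a bar 18 mm wide, 14 mm high, 82 mm from pivot to tip centre (91 mm to its end), z 44 to 58 mm above the table. Upright pivot at x -60, y +158 mm of the cradle. 0: points to cradle -x; negative: outward; grows as it swings inward; stop at 1.571: across, pointing to -y, 1 mm behind the ear of the shut half. Stays where left; push it sideways (2 N).
- right_button (a joint): Angle of the right turn-button, mirror image of the left: pivot at x -60, y -158 mm of the cradle; 0: points to cradle -x; negative: outward; grows as it swings in; stop at 1.571: across, pointing to +y, behind the right ear. Same size, height, stiffness. Pivot posts are 24 mm thick; between post and fixed half (cradle x -45 to -3 mm) a finger can come at an end of the loose half from outside.
- left_button_tip (a point): Tip of the left turn-button: on its centre line, 82 mm from the pivot, half way up its height.
- right_button_tip (a point): Tip of the right turn-button: on its centre line, 82 mm from the pivot, half way up its height.
- tea_mug: Stoneware tea mug with a handle, 86 x 121 x 92 mm, standing right of the board; origin: underside centre. Leave it.
- cast_beaker: Grey beaker, 65 mm wide, 83 mm high, standing left of the board; origin: underside centre. Leave it.

How it is judged (in metres and radians):
On the way:
1. the loose half is walked up until its seam is within 6 mm of the fixed half at the middle and square to it (0.06 rad), with both turn-buttons still clear (each under 0.8 rad) (x of loose_half in the frame of cradle above -0.006 m and angle between the x axis of loose_half and the x axis of cradle, either way round below 0.06 rad and value of joint each of left_button, right_button below 0.8 rad), for 0.2 s.
At the end, for the whole second after the job is handed in: The loose half stands flat on the board with its seam shut against the fixed half (gap at the middle under 3 mm, square within 0.03 rad, within 5 mm sideways), at rest, and both turn-buttons are turned across behind its ears (each joint above 1.42 rad of 1.571) (x of loose_half in the frame of cradle between -0.003 and 0.003 m and y of loose_half in the frame of cradle between -0.005 and 0.005 m and z of loose_half in the frame of cradle below 0.016 m and angle between the x axis of loose_half and the x axis of cradle, either way round below 0.03 rad and angle between loose_half's own z axis and vertical below 0.04 rad and linear speed of loose_half below 0.01 m/s and value of joint each of left_button, right_button above 1.42 rad); the robot touches nothing.
It fails at once if the round belly of the loose half is pressed by the robot (over 6 N) (contact force between any of the fingers, the arm and loose_belly above 6 N).
It fails at once if the seam face of the loose half is touched by the robot (over 3 N) (contact force between any of the fingers, the arm and loose_seam_face above 3 N).
It fails at once if the loose half is lifted (over 12 mm off the board) or tipped (over 0.2 rad) (height (world z) of loose_half above 0.024 m or angle between loose_half's own z axis and vertical above 0.2 rad).
It fails at once if the mug or the beaker is moved by more than 25 mm (distance of any of tea_mug, cast_beaker from where it was at the start of the episode above 0.025 m).
It also fails if it takes over 64 s, if anything falls off the work surface, if the arm or the gripper's body presses on something with over 40 N, if the wrist force passes 120 N, or if a joint passes its speed limit or range.

### The arm

A 7-joint arm with a two-finger parallel gripper is mounted at the origin on a cart in front of the work surface, level with it; the furniture and walls round the work are solid. World frame = base frame: x ahead of the robot, y to its left, z up, the work surface at z = 0. Lengths are in mm, angles in rad, forces in N, time in s.
With the tool pointing down it reaches from about 400 to 850 mm from the base axis. Payload 10.4 kg.
Tool frame: the origin (TCP) lies at the very end of the fingers, on their centre line; the grasp point (between the pads) lies 19 mm behind it; z points along the fingers, y is the line along which they close (so a half turn about z gives the same grasp; the last joint's range is limited). The gripper opens to 85 mm and grips with 20 to 120 N. Pads are 22 mm wide; open, the fingers measure 114 mm over their backs; the gripper's body (76 mm by 85 mm) begins 54 mm behind the grasp point. The pads swing forward as they close: fully open they stand 13 mm farther back than shut.
Start: joints at [-1.204, 0.332, -0.065, 1.46, 0.022, 1.35, -0.088], TCP at [237.491, 578.143, 231.338] pointing down, gripper open.
Joint ranges: [-2.6, 2.6], [-0.5, 2.12], [-1.47, 1.34], [0.16, 2.42], [-1.27, 4.41], [0.06, 2.06], [-2.6, 2.6]. Speed limits (rad/s): [2.22, 2.22, 2.79, 2.79, 3.14, 3.14, 3.14].

### API

Orientations are given as a unit quaternion [x, y, z, w].
In Python, from workcell import telemetry, imaging, bot, finder gives the robot as it stands. The module is installed in compiled form; this text tells all that it offers.
- The arm moves only by the shell command python3 -m inch 'ROWS'. ROWS is JSON, a list of rows, each a list of 7 numbers: the finger opening in m, from 0 to 0.0854, then the shift along the tool's x, y, z in m, then the turn, a rotation vector about the tool's x, y, z in degrees. In form: [[claw, tx, ty, tz, wx, wy, wz], ...]. A call has 1 to 8 rows; each row shifts and turns the commanded pose from where the row before left it, along the tool's axes as they then stand; what a row does not reach is not made up. A row lasts 1/8 s, in which the tool goes at most 62.5 mm and 10.7 degrees, less where a joint would pass 70% of its speed; a pose out of reach is approached as far as the arm can. A call with a gripper value outside its range is refused whole. The fingers move at their own pace and stop on an object; the grip force is fixed at half the most. Time passes only in rows, so rows that do not move let the fingers close. It gives the time, the measured TCP pose, the force, the opening and the grip force at its end, in the units of the state.
- telemetry.observe(): the state, without advancing time (a new reading comes with each control period).
- imaging.capture(name): name is "scene" or "side" or "wrist"; returns a dict with "image" (400x640x3 uint8, red, green, blue), "range_z" (400x640 float32, mm along the optical axis (not along the pixel's ray), 0 where there is no reading), "K" (3x3 intrinsics, pixels), "extrinsics" (4x4, takes a point from camera to world coordinates); the wrist camera has in their place "T_tool_cam" (4x4, takes a point from camera to tool coordinates, whose origin is the TCP and whose axes are the flange's). Camera axes: x right, y down, z forward; pixel columns grow to the right and rows downward; lengths in mm; the calibration is good to about 2 mm. A picture is of the moment at which its call begins: read the wrist's pose just before it.
- bot.finish_job(): hands the job in; it is judged then, once.
Trained networks look in the newest picture that a camera, given by its name, has taken for a name from the list of things; names that differ only in an ending like _2 or _b are one class to them, and where a whole thing is asked for, a point or a joint stands for the part that bears it (a point fixed in the world has none). Each returns a list of dicts, best first, with "score" (0 to 1); they miss things now and then, are a little off and sometimes report something else, mostly with a low value. They report only what shows in the picture. A call takes as long as a camera call.
- finder.trace(label, camera): "region" (400x640 bool, what is visible of it) and "bbox" ([centre column, centre row, width, height] in pixels, round what is visible of it).
The state is a dict: "time_s": time; "joint_pos": joint angles; "joint_vel": joint speeds; "joint_torque": joint torques, N m; "ee_pos": TCP position; "ee_rot": TCP orientation; "wrist_force": force on the tool from outside, world axes, zero at the start; "ft_torque": the same for the moment, N m; "gripper_width": finger opening in mm; "finger_force": force on a finger pad.
Only numpy, scipy, OpenCV 4.12 (cv2) and the standard library are available. Lean on these libraries where they do the work, as an engineer would, in place of code of your own. Each camera call takes 0.05 s, during which the arm holds its last target. There are 200 camera calls.

## Working session

There is one attempt and no reset: what is moved stays moved. The work goes in short steps, Python scripts to look and compute and a shell command to move; the robot and the scene stay as the last step left them, time stands still between calls to the robot, and variables do not carry over. Pictures are saved under pics/ and viewed, at most 10 in all, crops included, and the job is handed in when it is done.

```bash
mkdir -p pics
cat > h.py <<'E'
import numpy as np,cv2
from workcell import telemetry,imaging,bot,finder
from scipy.spatial.transform import Rotation as R
def st():
    s=telemetry.observe();print(round(s['time_s'],2),np.round(s['ee_pos'],1),np.round(R.from_quat(s['ee_rot']).as_matrix(),3).tolist(),np.round(s['wrist_force'],1),s['gripper_width']);return s
def cloud(c,mask=None,T=None):
    z=c['range_z'];m=z>0
    if mask is not None:m&=mask
    v,u=np.nonzero(m);d=z[v,u];K=c['K']
    p=np.c_[(u-K[0,2])/K[0,0]*d,(v-K[1,2])/K[1,1]*d,d]
    T=c['extrinsics'] if T is None else T
    return p@T[:3,:3].T+T[:3,3],u,v
E
cat > look.py <<'E'
from h import *
import sys
s=st()
ims=[]
for cam in ['scene','side']:
    c=imaging.capture(cam);ims.append(c['image']);np.save(cam+'.npy',c,allow_pickle=True)
    for l in ['cradle','loose_half','left_button','right_button','tea_mug','cast_beaker']:
        for r in finder.trace(l,cam)[:2]:
            p,u,v=cloud(c,r['region'])
            if len(p): print(cam,l,round(r['score'],2),np.round(r['bbox']),'med',np.round(np.median(p,0)),'p2',np.round(np.percentile(p,2,0)),'p98',np.round(np.percentile(p,98,0)))
    cv2.imwrite(f'pics/{cam}{sys.argv[1]}.png',c['image'][:,:,::-1])
E
python3 look.py 0
```

```text
0.0 [237.3 577.8 230.5] [[-0.925, 0.38, -0.0], [0.38, 0.925, -0.001], [-0.0, -0.001, -1.0]] [-0.1 -0.2  0.4] 85.28707895407094
scene cradle 0.82 [325. 228. 153.  95.] med [537. -70.  19.] p2 [ 400. -202.    0.] p98 [658. 146.  81.]
scene cradle 0.19 [318. 222.  75.  54.] med [460. -66.  61.] p2 [ 437. -138.   13.] p98 [505.  72.  82.]
scene loose_half 0.73 [319. 221.  78.  56.] med [460. -66.  61.] p2 [ 437. -138.   12.] p98 [508.  73.  82.]
scene left_button 0.78 [275. 199.  34.  10.] med [472. 141.  55.] p2 [430. 126.  44.] p98 [519. 157.  66.]
scene right_button 0.68 [375. 236.  21.  31.] med [ 505. -196.   56.] p2 [ 458. -218.   11.] p98 [ 579. -138.   65.]
scene tea_mug 0.7 [416. 265.  49.  52.] med [ 468. -336.   62.] p2 [ 417. -371.    6.] p98 [ 531. -292.   90.]
scene cast_beaker 0.9 [247. 181.  23.  32.] med [486. 307.  50.] p2 [466. 296.   4.] p98 [524. 358.  80.]
scene cast_beaker 0.65 [375. 239.  21.  29.] med [ 500. -198.   56.] p2 [ 458. -218.   44.] p98 [ 545. -174.   64.]
side cradle 0.68 [340. 220. 132. 111.] med [553. -74.  15.] p2 [ 408. -203.    2.] p98 [665. 143.  84.]
side loose_half 0.68 [314. 212.  41.  80.] med [478. -70.  80.] p2 [ 442. -139.   17.] p98 [509.  72.  85.]
side left_button 0.75 [304. 171.  39.  13.] med [484. 140.  58.] p2 [435.  78.   7.] p98 [529. 199.  84.]
side left_button 0.29 [315. 211.  38.  76.] med [478. -72.  79.] p2 [ 442. -139.   16.] p98 [509.  70.  85.]
side right_button 0.55 [335. 256.  43.  25.] med [ 508. -195.   58.] p2 [ 463. -218.   12.] p98 [ 554. -142.   66.]
side tea_mug 0.69 [330. 306.  64.  56.] med [ 490. -339.   60.] p2 [ 431. -372.   13.] p98 [ 531. -290.   92.]
side cast_beaker 0.82 [305. 140.  23.  32.] med [499. 306.  55.] p2 [470. 294.   7.] p98 [528. 360.  83.]
```

```bash
cat > td.py <<'E'
from h import *
import sys
# ortho: x 380..690 (up), y 230..-420 ; 1.2px/mm
S=1.2
o=np.zeros((int(330*S),int(660*S),3),np.uint8)
P=[];C=[]
for cam in ['scene','side']:
    c=np.load(cam+'.npy',allow_pickle=True).item();p,u,v=cloud(c);P.append(p);C.append(c['image'][v,u])
P=np.vstack(P);C=np.vstack(C);k=np.argsort(P[:,2]);P=P[k];C=C[k]
zz=P[:,2];
for p,cc in zip(P,C):
    if 380<p[0]<700 and -400<p[1]<240 and 5<p[2]<100:
        q=(int((240-p[1])*S),int((700-p[0])*S)); cv2.circle(o,q,1,[int(x) for x in cc[::-1]],-1)
a=cv2.resize(cv2.imread('pics/scene%s.png'%sys.argv[1])[140:300,220:460],None,fx=1.65,fy=1.2,interpolation=3)
b=cv2.resize(cv2.imread('pics/side%s.png'%sys.argv[1])[110:300,250:490],None,fx=1.65,fy=1.01,interpolation=3)
h=min(a.shape[0],b.shape[0]);o=o[:, :792]
r=np.vstack([o,np.hstack([a[:h],b[:h]])]);print(r.shape);cv2.imwrite('pics/td%s.png'%sys.argv[1],r)
E
python3 td.py 0
```

```text
(588, 792, 3)
```

View pics/td0.png

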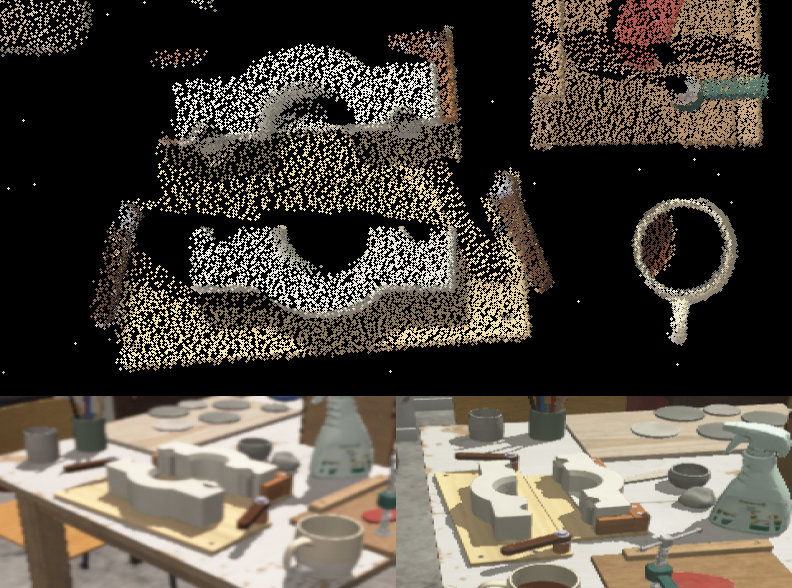

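```bash
cat > fit.py <<'E'
from h import *
from scipy.optimize import least_squares
a=np.radians(np.linspace(0,180,60)); s0=np.sqrt(72**2-50**2)
belly=[(-np.sin(t)*72,np.cos(t)*72) for t in a if np.sin(t)*72>50]
O=np.array([(0,110),(-50,110)]+belly+[(-50,-110),(0,-110)],np.float32)
def dist(q):
    s=O;e=np.roll(O,-1,0);d=e-s
    t=np.clip(((q[:,None]-s)*d).sum(2)/(d*d).sum(1),0,1)
    return np.linalg.norm(q[:,None]-s-t[...,None]*d,axis=2).min(1)
def loc(p,g):
    c,s=np.cos(g[2]),np.sin(g[2]);d=p[:,:2]-g[:2];return np.c_[d[:,0]*c+d[:,1]*s,-d[:,0]*s+d[:,1]*c]
def fit(P,g,mirror=False,zr=(22,70)):
    for tol in (20,10,6):
        m=(P[:,2]>zr[0])&(P[:,2]<zr[1]);q=P[m]
        f=(lambda g:loc(q,g)*([-1,1] if mirror else 1))
        l=f(g);q=q[(dist(l)<tol)&(np.abs(l[:,1])<110+tol)]
        r=least_squares(lambda g:dist(f(g)),g,loss='soft_l1',f_scale=2,x_scale=[1,1,.01]);g=r.x
    return g,len(q),np.median(dist(f(g)))
def clouds():
    return [cloud(np.load(c+'.npy',allow_pickle=True).item())[0] for c in ('scene','side')]
def tips(P,x0,y0,z=(50,66)):
    pass
if __name__=='__main__':
    A,B=clouds()
    for n,P in (('scene',A),('side',B),('both',np.vstack([A,B]))):
        L=fit(P,[510,-28,0.]);F=fit(P,[592,-20,.08],True)
        print(n,'loose',np.round(L[0],3),L[1:],'fixed',np.round(F[0],3),F[1:])
        # board edges (z 8..15)
        m=(abs(P[:,2]-12)<5)&(P[:,0]<600)&(P[:,1]>-230)&(P[:,1]<200);l=loc(P[m],[592,-20,.083])
        print(' board local p0.5/99.5',np.percentile(l,[.5,2,98,99.5],0).round(1).tolist())
        for nm,(yy) in (('Lb',(100,175)),('Rb',(-235,-170))):
            m=(P[:,2]>46)&(P[:,2]<70)&(P[:,0]>410)&(P[:,0]<560)&(P[:,1]>yy[0])&(P[:,1]<yy[1]);q=P[m]
            w=q[q[:,2]>60.5] # screw
            v=q[(q[:,2]>52)&(q[:,2]<60.5)]
            vx,vy,x,y=cv2.fitLine(v[:,:2].astype(np.float32),cv2.DIST_HUBER,0,.01,.01).ravel()
            t=(v[:,:2]-[x,y])@[vx,vy]
            print(' ',nm,'zmax',np.percentile(q[:,2],[50,90,99]).round(1),'screw',np.median(w,0).round(1) if len(w) else None,'dir',np.round([vx,vy],3),'ends',np.round([[x,y]+t.min()*np.array([vx,vy]),[x,y]+t.max()*np.array([vx,vy])],1).tolist())
E
python3 fit.py
```

```text
scene loose [ 5.09526e+02 -2.73660e+01  3.00000e-03] (1203, np.float64(0.8640377468750378)) fixed [ 5.9065e+02 -2.8704e+01  8.2000e-02] (814, np.float64(1.2111839698522644))
 board local p0.5/99.5 [[-709.6, -184.2], [-704.9, -162.6], [-15.9, 172.3], [-1.0, 184.2]]
  Lb zmax [55.5 58.2 65.2] screw [515.9 135.7  63.9] dir [ 0.971 -0.237] ends [[426.6, 153.1], [526.9, 128.6]]
  Rb zmax [56.5 59.  65. ] screw [ 539.2 -178.7   64.2] dir [0.938 0.345] ends [[457.6, -213.2], [551.6, -178.7]]
side loose [ 5.10467e+02 -2.64290e+01  1.90000e-02] (653, np.float64(0.8897970424971605)) fixed [ 5.93586e+02 -2.92610e+01  8.80000e-02] (732, np.float64(1.3277102442891948))
 board local p0.5/99.5 [[-704.8, -189.5], [-698.2, -166.2], [-5.1, 163.1], [-0.2, 172.5]]
  Lb zmax [57.7 61.1 67.3] screw [511.2 136.5  61.4] dir [ 0.957 -0.29 ] ends [[431.7, 154.6], [527.5, 125.6]]
  Rb zmax [58.2 61.  67.6] screw [ 539.2 -184.2   62. ] dir [0.933 0.36 ] ends [[461.6, -216.0], [557.6, -179.0]]
both loose [ 5.09769e+02 -2.69810e+01  5.00000e-03] (1850, np.float64(1.006537213465211)) fixed [ 5.91502e+02 -2.90030e+01  8.20000e-02] (1513, np.float64(1.4510192765541552))
 board local p0.5/99.5 [[-708.2, -186.2], [-702.6, -165.0], [-7.6, 168.1], [-0.7, 179.6]]
  Lb zmax [56.4 60.7 66.5] screw [513.8 136.5  61.6] dir [ 0.967 -0.255] ends [[426.9, 154.1], [528.0, 127.4]]
  Rb zmax [57.3 60.7 67.1] screw [ 539.2 -182.2   62.5] dir [0.939 0.344] ends [[458.2, -214.8], [557.2, -178.4]]
```

```bash
python3 -m inch '[[0,0,0,-0.03,0,0,-9],[0,0,0,-0.03,0,0,-9],[0,0,0,-0.02,0,0,-9],[0,-0.012,-0.0514,0,0,0,0],[0,-0.012,-0.0514,0,0,0,0],[0,-0.012,-0.0514,0,0,0,0],[0,-0.012,-0.0514,0,0,0,0],[0,-0.012,-0.0514,0,0,0,0]]'
python3 -m inch '[[0,-0.012,-0.0514,0,0,0,0],[0,-0.012,-0.0514,0,0,0,0],[0,-0.012,-0.0514,0,0,0,0],[0,-0.012,-0.0514,0,0,0,0],[0,-0.012,-0.0514,0,0,0,0],[0,-0.012,-0.0514,0,0,0,0],[0,-0.012,-0.0514,0,0,0,0]]'
cat > wr.py <<'E'
from h import *
import sys
def shot(n=None):
    s=st();c=imaging.capture('wrist')
    W=np.eye(4);W[:3,:3]=R.from_quat(s['ee_rot']).as_matrix();W[:3,3]=s['ee_pos'];c['extrinsics']=W@c['T_tool_cam']
    np.save('wrist.npy',c,allow_pickle=True)
    if n:cv2.imwrite(f'pics/{n}.png',c['image'][:,:,::-1])
    return s,c
if __name__=='__main__':
    from fit import *
    s,c=shot(sys.argv[1]);P,_,_=cloud(c);print('cam',c['extrinsics'][:3,3].round(),c['extrinsics'][:3,2].round(2))
    for l in ['loose_half','left_button','right_button','cradle']:
        for r in finder.trace(l,'wrist')[:1]: print(l,round(r['score'],2),np.round(r['bbox']))
E
python3 wr.py w1
```

```text
time_s: 1.7
ee_pos: [318.6, 325.1, 311.5]
ee_rot: [-0.041, 0.999, 0.0, 0.0]
wrist_force: [1.5, -1.0, -0.3]
gripper_width: -0.1
finger_force: 0.0
time_s: 2.58
ee_pos: [431.4, -26.7, 311.6]
ee_rot: [-0.041, 0.999, 0.0, 0.0]
wrist_force: [0.5, 0.9, -0.4]
gripper_width: 0.1
finger_force: 0.0
2.58 [431.4 -26.7 311.6] [[-0.997, -0.081, 0.001], [-0.081, 0.997, 0.001], [-0.001, 0.001, -1.0]] [ 0.5  0.9 -0.4] 0.13588122530522498
cam [349. -34. 454.] [ 0.32  0.03 -0.95]
loose_half 0.97 [319. 201. 176.  75.]
left_button 0.7 [446. 209.  49.  74.]
right_button 0.93 [196. 209.  45.  70.]
cradle 0.67 [320. 223. 295. 167.]
```

View pics/w1.png

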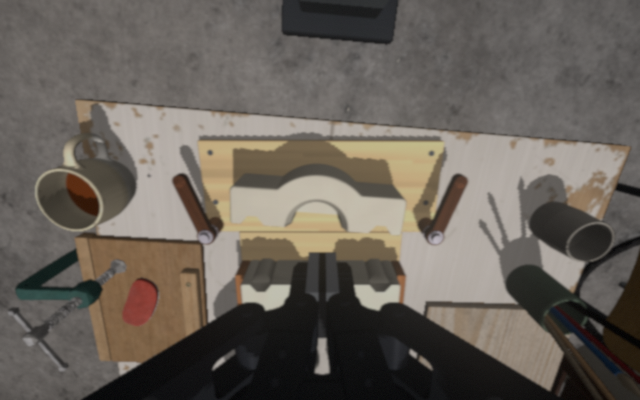

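```bash
cat >> h.py <<'E'
def pix(c,u,v,z):
    K=c['K'];T=c['extrinsics'];d=T[:3,:3]@[(u-K[0,2])/K[0,0],(v-K[1,2])/K[1,1],1];o=T[:3,3];return (o+d*(z-o[2])/d[2]).round(1)
E
python3 - <<'E'
from h import *
from fit import *
c=np.load('wrist.npy',allow_pickle=True).item()
P,u,v=cloud(c)
for n,(a,b,z) in dict(RP=(206,237,62),LP=(435,237,62),RC=(199,139,12),LC=(444,141,12),Rt=(180,180,58),Lt=(461,182,58)).items():
    print(n,pix(c,a,b,z), 'depth z',np.median(P[(abs(u-a)<3)&(abs(v-b)<3)],0).round(1))
print(fit(P,[510,-27,0.005],zr=(22,78)))
# loose top
m=(P[:,2]>74)&(P[:,2]<95)&(P[:,0]<540)&(abs(P[:,1]+27)<140);q=P[m];print('top z',np.median(q[:,2]))
l=loc(q,[510,-27,.005]);print('y ext',np.percentile(l[:,1],[.5,1,99,99.5]).round(1))
for s in(1,-1):
    k=(abs(s*l[:,1]-95)<10);print(s,np.percentile(l[k,0],[1,3,97,99]).round(1))
E
```

```text
RP [ 543.6 -175.4   62. ] depth z [ 542.2 -174.3   64.9]
LP [518.4 135.   62. ] depth z [517.  133.6  64.9]
RC [ 419.8 -197.6   12. ] depth z [ 421.  -200.     0.5]
LC [395.1 140.2  12. ] depth z [395.3 143.9   0.8]
Rt [ 467.1 -207.3   58. ] depth z [ 467.1 -206.9   58.1]
Lt [440.4 154.9  58. ] depth z [440.3 154.8  57.9]
(array([ 5.11594314e+02, -2.74842814e+01,  7.69874248e-04]), 1781, np.float64(0.3872988369010652))
top z 81.62377725635974
y ext [-108.6 -107.3  106.7  107.8]
1 [-48.4 -48.1  -2.3  -0. ]
-1 [-49.2 -49.   -3.3  -1.4]
```

View pics/w2.png

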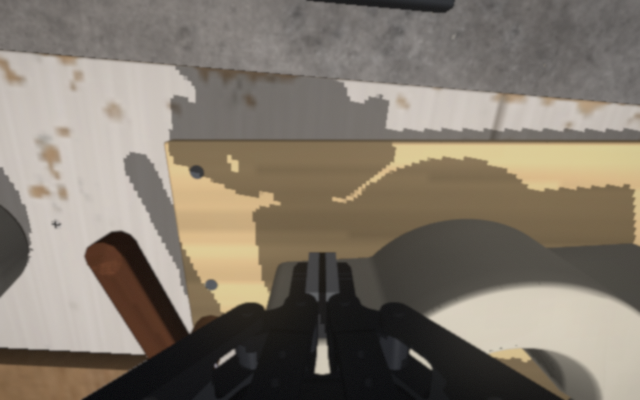

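Run:
```python
from h import *
a=cv2.imread('x') if 0 else None
c=np.load('scene.npy',allow_pickle=True).item()['image'][150:290,230:430,::-1]
d=np.load('side.npy',allow_pickle=True).item()['image'][150:290,250:450,::-1]
cv2.imwrite('pics/c2.png',np.hstack([cv2.resize(c,None,fx=2,fy=2,interpolation=3),cv2.resize(d,None,fx=2,fy=2,interpolation=3)]))
```

```text
(no output)
```

View pics/c2.png

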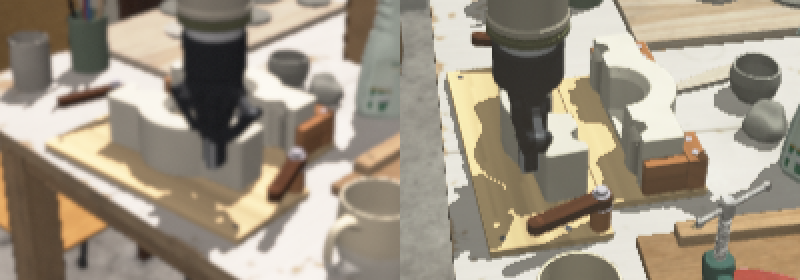

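```bash
python3 -m inch '[[0,0.01,0,0,0,0,0],[0,0.03,0,-0.01,0,0,0],[0,0.002,0.042,0,0,0,0],[0,0,0.042,0,0,0,0],[0,0,0.042,0,0,0,0],[0,0,0.042,0,0,0,0],[0,-0.01,0,0,0,0,0],[0,-0.01,0,0,0,0,0]]'
python3 -m inch '[[0,-0.006,0,0,0,0,0],[0,-0.006,0,0,0,0,0],[0,-0.005,0,0,0,0,0],[0,-0.005,0,0,0,0,0]]'
python3 -m inch '[[0,-0.005,0,0,0,0,0],[0,-0.005,0,0,0,0,0],[0,-0.005,0,0,0,0,0],[0,-0.005,0,0,0,0,0]]'
CAMS=1 python3 wl.py
```

```text
time_s: 5.72
ee_pos: [439.5, 57.9, 52.1]
ee_rot: [-0.041, 0.999, 0.0, 0.001]
wrist_force: [-0.0, -0.3, 0.7]
gripper_width: 0.3
finger_force: 0.0
time_s: 6.22
ee_pos: [458.7, 59.6, 50.7]
ee_rot: [-0.04, 0.999, 0.0, -0.002]
wrist_force: [-10.4, 2.7, 5.9]
gripper_width: -0.3
finger_force: 4.4
time_s: 6.72
ee_pos: [478.6, 61.5, 50.7]
ee_rot: [-0.041, 0.999, 0.0, -0.002]
wrist_force: [-9.2, 2.2, 4.3]
gripper_width: -0.0
finger_force: 4.4
6.72 [478.6  61.5  50.7] [[-0.997, -0.081, -0.004], [-0.081, 0.997, 0.0], [0.004, 0.001, -1.0]] [-9.2  2.2  4.3] -0.023164325179843483
scene loose cradle [-53.692  -6.537  -0.109] 1114 0.84
side loose cradle [-5.609e+01 -4.070e+00 -4.100e-02] 631 1.63
wrist loose cradle [-6.1772e+01 -4.9420e+00  9.0000e-03] 3401 1.8
TCP cradle [-104.7   85.8] z 50.7 F [-9.2  2.2  4.3]
```

```bash
python3 -m inch '[[0,0.01,0,0,0,0,0],[0,0.04,0,0,0,0,0],[0,0,-0.042,0,0,0,0],[0,0,-0.042,0,0,0,0],[0,0,-0.042,0,0,0,0],[0,0,-0.042,0,0,0,0],[0,-0.01,0,0,0,0,0],[0,-0.01,0,0,0,0,0]]'
python3 -m inch '[[0,-0.006,0,0,0,0,0],[0,-0.006,0,0,0,0,0],[0,-0.005,0,0,0,0,0],[0,-0.005,0,0,0,0,0],[0,-0.005,0,0,0,0,0]]'
python3 -m inch '[[0,-0.005,0,0,0,0,0],[0,-0.005,0,0,0,0,0],[0,-0.005,0,0,0,0,0],[0,-0.005,0,0,0,0,0],[0,-0.005,0,0,0,0,0]]'
cat > wl.py <<'E'
from wr import *
from fit import *
G=np.array([590,-15.5,.0816])
def tow(l): c,s=np.cos(G[2]),np.sin(G[2]);return np.array([G[0]+l[0]*c-l[1]*s,G[1]+l[0]*s+l[1]*c,l[2]+G[2]])
def tocr(g): return np.r_[loc(np.array([g[:2]]),G)[0],g[2]-G[2]]
def best(P,l,zr):
    fs=[fit(P,tow(np.array(l)+[dx,0,w]),zr=zr) for w in (-.1,0,.1) for dx in(-8,8)]
    return max(fs,key=lambda f:f[1]/(f[2]+.5))
def where(l,n=None):
    s,c=shot(n);ws=cloud(c)[0]
    for k in ('scene','side'):
        cc=imaging.capture(k);np.save(k+'.npy',cc,allow_pickle=True);f=best(cloud(cc)[0],l,(22,70));print(k,tocr(f[0]).round(3),f[1],round(f[2],2))
    f=best(ws[::3],l,(22,78));print('wrist',tocr(f[0]).round(3),f[1],round(f[2],2))
    print('TCP cradle',loc(np.array([s['ee_pos'][:2]]),G)[0].round(1),'z',s['ee_pos'][2].round(1))
if __name__=='__main__':
    where([float(a) for a in sys.argv[1:4]],sys.argv[4] if len(sys.argv)>4 else None)
E
python3 wl.py -34 2 .1
```

```text
time_s: 7.88
ee_pos: [464.5, -108.0, 51.3]
ee_rot: [-0.041, 0.999, 0.0, 0.0]
wrist_force: [0.2, 0.9, 0.0]
gripper_width: -0.0
finger_force: 0.0
time_s: 8.5
ee_pos: [489.2, -107.0, 50.8]
ee_rot: [-0.04, 0.999, -0.0, -0.002]
wrist_force: [-9.0, -5.3, 5.7]
gripper_width: 0.3
finger_force: 4.6
time_s: 9.12
ee_pos: [514.1, -104.9, 50.7]
ee_rot: [-0.04, 0.999, -0.0, -0.002]
wrist_force: [-8.6, -3.3, 5.4]
gripper_width: 0.3
finger_force: 4.5
9.12 [ 514.1 -104.9   50.7] [[-0.997, -0.081, -0.004], [-0.081, 0.997, -0.0], [0.004, -0.0, -1.0]] [-8.6 -3.3  5.4] 0.2639697740199761
scene [-32.012   3.412   0.123] 1169 0.91
side [-29.999   3.289   0.123] 670 0.71
wrist [-29.99    2.629   0.118] 5172 0.41
TCP cradle [-82.9 -82.9] z 50.7
```

```bash
python3 -m inch '[[0,0.01,0,0,0,0,0],[0,0.033,0,0,0,0,0],[0,0,0.042,0,0,0,0],[0,0,0.042,0,0,0,0],[0,0,0.042,0,0,0,0],[0,0,0.042,0,0,0,0],[0,-0.008,0,0,0,0,0],[0,-0.008,0,0,0,0,0]]'
python3 -m inch '[[0,-0.005,0,0,0,0,0],[0,-0.005,0,0,0,0,0],[0,-0.005,0,0,0,0,0],[0,-0.005,0,0,0,0,0],[0,-0.005,0,0,0,0,0],[0,-0.005,0,0,0,0,0],[0,-0.005,0,0,0,0,0]]'
python3 wl.py -18 -3 -.03
```

```text
time_s: 10.28
ee_pos: [475.7, 60.8, 51.4]
ee_rot: [-0.041, 0.999, 0.0, 0.0]
wrist_force: [0.3, 0.7, 0.1]
gripper_width: 0.4
finger_force: 0.0
time_s: 11.15
ee_pos: [508.6, 63.6, 50.7]
ee_rot: [-0.04, 0.999, 0.0, -0.002]
wrist_force: [-9.2, 3.1, 5.8]
gripper_width: 0.1
finger_force: 4.5
11.15 [508.6  63.6  50.7] [[-0.997, -0.081, -0.004], [-0.081, 0.997, 0.001], [0.004, 0.001, -1.0]] [-9.2  3.1  5.8] 0.10947491451328471
scene [-17.678  -4.065  -0.04 ] 1133 0.92
side [-16.845  -3.463  -0.023] 702 0.93
wrist [-15.797  -3.766  -0.041] 4976 0.47
TCP cradle [-74.7  85.5] z 50.7
```

```bash
python3 -m inch '[[0,0.01,0,0,0,0,0],[0,0.03,0,0,0,0,0],[0,0,-0.042,0,0,0,0],[0,0,-0.042,0,0,0,0],[0,0,-0.042,0,0,0,0],[0,0,-0.042,0,0,0,0],[0,-0.013,0,0,0,0,0],[0,-0.012,0,0,0,0,0]]'
python3 -m inch '[[0,-0.005,0,0,0,0,0],[0,-0.005,0,0,0,0,0],[0,-0.005,0,0,0,0,0],[0,-0.003,0,0,0,0,0]]'
python3 -m inch '[[0,0.01,0,0,0,0,0],[0,0.03,0,0,0,0,0],[0,0.03,0.02,-0.06,0,0,0],[0,0.02,0.03,-0.06,0,0,0],[0,0.02,0.03,-0.06,0,0,0],[0,0,0,0,0,0,0]]'
python3 wl.py -13 -2 0 w3
```

```text
time_s: 12.3
ee_pos: [509.4, -104.7, 51.3]
ee_rot: [-0.04, 0.999, 0.0, 0.0]
wrist_force: [0.7, -0.2, 0.4]
gripper_width: 0.1
finger_force: 0.0
time_s: 12.8
ee_pos: [525.0, -103.8, 50.8]
ee_rot: [-0.041, 0.999, -0.0, -0.002]
wrist_force: [-10.5, -3.4, 6.5]
gripper_width: 0.3
finger_force: 5.0
time_s: 13.55
ee_pos: [419.8, -38.3, 215.6]
ee_rot: [-0.043, 0.999, 0.002, 0.004]
wrist_force: [0.0, -0.4, -0.7]
gripper_width: -0.1
finger_force: 0.0
13.55 [419.8 -38.3 215.6] [[-0.996, -0.085, 0.008], [-0.085, 0.996, 0.005], [-0.008, 0.004, -1.0]] [ 0.  -0.4 -0.7] -0.1334065611615149
scene [-12.9    -2.573   0.015] 1222 0.91
side [-11.008  -2.368   0.021] 734 0.82
wrist [-10.525  -2.769   0.014] 1333 0.44
TCP cradle [-171.5   -8.8] z 215.6
```

View pics/w3.png

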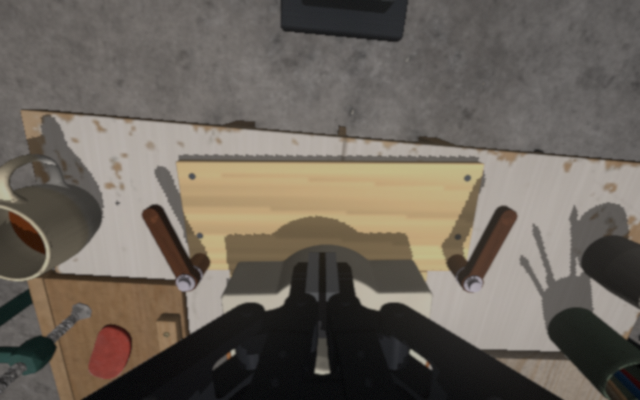

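Run:
```python
from wl import *
c=np.load('wrist.npy',allow_pickle=True).item()
P,u,v=cloud(c)
def cr(p): return loc(np.array([p[:2]]),G)[0].round(1)
for n,(a,b,z) in dict(RP=(184,284,65),LP=(472,284,65),RC=(180,160,12),LC=(483,164,12),RS=(191,176,12),LS=(467,178,12),RS2=(200,236,12),LS2=(458,237,12)).items():
    q=P[(abs(u-a)<3)&(abs(v-b)<3)]
    print(n,cr(pix(c,a,b,z)),cr(np.median(q,0)),np.median(q[:,2]).round(1))
# scene and side: top of fixed half & loose, ends right: 
for k in('scene','side'):
    cc=np.load(k+'.npy',allow_pickle=True).item();Q=cloud(cc)[0];l=np.c_[loc(Q,G),Q[:,2]]
    m=(l[:,2]>77)&(l[:,2]<90)
    for nm,a,b in(('fixed',8,45),('loose',-55,-20)):
        t=l[m&(l[:,0]>a)&(l[:,0]<b)&(abs(l[:,1])<135)];print(k,nm,'y ext',np.percentile(t[:,1],[.5,1,99,99.5]).round(1),len(t))
    m2=m&(abs(abs(l[:,1])-95)<8)
    h,e=np.histogram(l[m2&(abs(l[:,0])<30),0],bins=range(-30,31,3));print(h)
```

```text
RP [ -60.7 -155.9] [ -60.8 -155.6] 64.9
LP [-60.9 154.1] [-60.6 154.2] 65.0
RC [-184.5 -164.4] [-183.2 -167.4] 7.2
LC [-181.   171.1] [-179.6  175.8] 0.6
RS [-166.4 -154.8] [-166.5 -154.4] 12.2
LS [-164.9  155.8] [-165.   155.5] 12.2
RS2 [ -92.4 -153.8] [ -92.4 -153.7] 12.0
LS2 [-91.7 156.3] [-92.1 156. ] 12.4
scene fixed y ext [-111.  -110.5  104.2  107.6] 400
scene loose y ext [-113.3 -112.8  103.4  103.8] 359
[8 4 5 3 2 1 0 0 0 5 3 8 3 8 6 7 6 4 6 7]
side fixed y ext [-111.3 -111.   106.1  107.1] 701
side loose y ext [-114.4 -113.9  102.4  103.5] 658
[13 11  8  8  8  5  0  0  0  0  6 10  7 12 11 13  7 11  9  8]
```

```bash
python3 -m inch '[[0,-0.035,-0.031,0,0,0,0],[0,-0.035,-0.031,0,0,0,0],[0,-0.035,-0.031,0,0,0,0],[0,-0.035,-0.031,0,0,0,0],[0,0,0,0.05,0,0,0],[0,0,0,0.05,0,0,0],[0,0,0,0,0,0,0]]'; python3 -c "
from wl import *
s=st();print(loc(np.array([s['ee_pos'][:2]]),G))"
```

```text
time_s: 14.58
ee_pos: [565.2, -153.2, 107.4]
ee_rot: [-0.04, 0.999, -0.0, -0.005]
wrist_force: [-0.1, -0.3, 0.3]
gripper_width: 0.3
finger_force: 0.0
14.57 [ 565.2 -153.2  107.4] [[-0.997, -0.08, -0.009], [-0.08, 0.997, -0.001], [0.009, -0.0, -1.0]] [-0.1 -0.3  0.3] 0.29729250362247267
[[ -35.90693576 -135.234937  ]]
```

```bash
python3 -m inch '[[0,-0.004,0.002,0.02,0,0,0],[0,0,0,0.02,0,0,0],[0,0,0,0.015,0,0,0],[0,0,0.002,0,0,0,0],[0,0,0.002,0,0,0,0]]';python3 -m inch '[[0,0,0.002,0,0,0,0],[0,0,0,0,0,0,0]]'; python3 -m inch '[[0,0,0.002,0,0,0,0],[0,0,0,0,0,0,0]]';python3 wl.py -12 -2 .02
```

```text
time_s: 15.2
ee_pos: [572.4, -146.4, 57.6]
ee_rot: [-0.041, 0.999, -0.0, 0.0]
wrist_force: [-0.1, 0.3, -0.2]
gripper_width: 0.1
finger_force: 0.0
time_s: 15.45
ee_pos: [572.2, -144.2, 57.5]
ee_rot: [-0.041, 0.999, 0.0, 0.0]
wrist_force: [-0.4, 0.7, 0.4]
gripper_width: 0.1
finger_force: 0.0
time_s: 15.7
ee_pos: [572.0, -143.8, 57.5]
ee_rot: [-0.04, 0.999, -0.001, 0.001]
wrist_force: [0.6, -4.7, 0.2]
gripper_width: 0.0
finger_force: 2.4
15.7 [ 572.  -143.8   57.5] [[-0.997, -0.08, 0.001], [-0.08, 0.997, -0.002], [-0.001, -0.002, -1.0]] [ 0.6 -4.7  0.2] 0.026294158325086654
scene [-12.876  -2.415   0.015] 1176 0.94
side [-11.461  -2.086   0.023] 632 0.79
wrist [-11.385  -2.267   0.03 ] 4244 0.38
TCP cradle [ -28.4 -126.4] z 57.5
```

Contact at y −126.4, as predicted; push about 3 mm more.

```bash
python3 -m inch '[[0,0,0.002,0,0,0,0],[0,0,0.0015,0,0,0,0],[0,0,0.0005,0,0,0,0],[0,0,0,0,0,0,0]]';python3 wl.py -12 -2 .02
```

```text
time_s: 16.35
ee_pos: [571.5, -140.9, 57.5]
ee_rot: [-0.04, 0.999, -0.002, 0.001]
wrist_force: [1.3, -8.2, -0.0]
gripper_width: -0.0
finger_force: 4.2
16.35 [ 571.5 -140.9   57.5] [[-0.997, -0.079, 0.001], [-0.079, 0.997, -0.003], [-0.001, -0.003, -1.0]] [ 1.3 -8.2 -0. ] -0.042011300099644044
scene [-13.259   0.288   0.015] 1174 0.86
side [-11.727   0.811   0.023] 643 0.77
wrist [-11.735   0.671   0.03 ] 4228 0.38
TCP cradle [ -28.6 -123.5] z 57.5
```

```bash
python3 -m inch '[[0,0,-0.007,0,0,0,0],[0,0,0,-0.04,0,0,0],[0,0,0,-0.04,0,0,0],[0,0.02,0.053,0,0,0,0],[0,0.02,0.053,0,0,0,0],[0,0.02,0.053,0,0,0,0],[0,0.016,0.053,0,0,0,0],[0,0,0,0.03,0,0,0]]'
python3 -m inch '[[0,0,0,0.03,0,0,0],[0,0,0,0.025,0,0,0],[0,-0.01,0,0,0,0,0],[0,0,0,0,0,0,0]]'; python3 -c "
from wl import *
s=st();print(loc(np.array([s['ee_pos'][:2]]),G))"
```

```text
time_s: 17.5
ee_pos: [478.9, 65.5, 108.2]
ee_rot: [-0.045, 0.999, 0.003, 0.001]
wrist_force: [0.6, -0.3, -0.2]
gripper_width: -0.1
finger_force: 0.0
time_s: 18.0
ee_pos: [490.4, 60.6, 53.0]
ee_rot: [-0.041, 0.999, -0.0, 0.001]
wrist_force: [-0.4, -0.0, -0.6]
gripper_width: -0.0
finger_force: 0.0
18.0 [490.4  60.6  53. ] [[-0.997, -0.081, 0.001], [-0.081, 0.997, -0.0], [-0.001, -0.0, -1.0]] [-0.4 -0.  -0.6] -0.0006397169213321689
[[-93.08758595  83.9314075 ]]
```

```bash
python3 -m inch '[[0,-0.006,0,0,0,0,0],[0,-0.006,0,0,0,0,0],[0,-0.004,0,0,0,0,0],[0,-0.003,0,0,0,0,0],[0,-0.003,0,0,0,0,0],[0,-0.002,0,0,0,0,0]]'; python3 wl.py -9 -1 -.02
```

```text
time_s: 18.75
ee_pos: [511.0, 62.6, 51.5]
ee_rot: [-0.041, 0.999, 0.0, -0.002]
wrist_force: [-10.2, 0.3, 8.1]
gripper_width: -0.1
finger_force: 5.1
18.75 [511.   62.6  51.5] [[-0.997, -0.081, -0.004], [-0.081, 0.997, 0.0], [0.004, 0.001, -1.0]] [-10.2   0.3   8.1] -0.10043301146790848
scene [-1.2155e+01  1.0000e-03  1.0000e-03] 1136 0.91
side [-11.05    0.582   0.019] 737 0.83
wrist [-9.981e+00  2.320e-01  2.000e-03] 5056 0.45
TCP cradle [-72.4  84.3] z 51.5
```

```bash
python3 -m inch '[[0,0.01,0,0,0,0,0],[0,0.025,0,0,0,0,0],[0,0,-0.042,0,0,0,0],[0,0,-0.042,0,0,0,0],[0,0,-0.042,0,0,0,0],[0,0,-0.042,0,0,0,0],[0,-0.014,0,0,0,0,0],[0,-0.012,0,0,0,0,0]]'
python3 -m inch '[[0,-0.004,0,0,0,0,0],[0,-0.004,0,0,0,0,0],[0,-0.003,0,0,0,0,0],[0,-0.003,0,0,0,0,0],[0,-0.002,0,0,0,0,0]]';  python3 wl.py -8 1 .03
```

```text
time_s: 19.9
ee_pos: [518.2, -105.1, 52.0]
ee_rot: [-0.041, 0.999, 0.0, 0.0]
wrist_force: [0.2, 0.5, -0.2]
gripper_width: 0.0
finger_force: 0.0
time_s: 20.52
ee_pos: [531.4, -104.8, 51.6]
ee_rot: [-0.04, 0.999, 0.0, -0.002]
wrist_force: [-8.8, -1.7, 7.2]
gripper_width: 0.1
finger_force: 4.8
20.52 [ 531.4 -104.8   51.6] [[-0.997, -0.081, -0.004], [-0.081, 0.997, 0.0], [0.004, 0.0, -1.0]] [-8.8 -1.7  7.2] 0.07808752791894122
scene [-8.798  0.781  0.044] 1145 1.01
side [-6.948  0.978  0.055] 653 1.03
wrist [-6.623  0.127  0.04 ] 5046 0.43
TCP cradle [-65.6 -84.3] z 51.6
```

```bash
python3 -m inch '[[0,0.01,0,0,0,0,0],[0,0.025,0,0,0,0,0],[0,0,0.042,0,0,0,0],[0,0,0.042,0,0,0,0],[0,0,0.042,0,0,0,0],[0,0,0.042,0,0,0,0],[0,-0.012,0,0,0,0,0],[0,-0.01,0,0,0,0,0]]'
python3 -m inch '[[0,-0.004,0,0,0,0,0],[0,-0.004,0,0,0,0,0],[0,-0.003,0,0,0,0,0],[0,-0.003,0,0,0,0,0],[0,-0.002,0,0,0,0,0]]';  python3 wl.py -4 -1 0
```

```text
time_s: 21.68
ee_pos: [507.4, 61.9, 52.2]
ee_rot: [-0.041, 0.999, 0.0, 0.0]
wrist_force: [0.7, 0.3, -0.1]
gripper_width: -0.3
finger_force: 0.0
time_s: 22.3
ee_pos: [520.9, 62.7, 51.4]
ee_rot: [-0.04, 0.999, 0.0, -0.002]
wrist_force: [-9.4, 2.9, 5.5]
gripper_width: -0.0
finger_force: 4.9
22.3 [520.9  62.7  51.4] [[-0.997, -0.08, -0.005], [-0.08, 0.997, 0.001], [0.005, 0.001, -1.0]] [-9.4  2.9  5.5] -0.010983044558419908
scene [-3.682 -1.402 -0.016] 1154 0.99
side [-2.223 -0.898  0.006] 827 1.15
wrist [-1.487 -0.981 -0.016] 5263 0.48
TCP cradle [-62.4  83.6] z 51.4
```

```bash
python3 -m inch '[[0,0.01,0,0,0,0,0],[0,0.025,0,0,0,0,0],[0,0,-0.042,0,0,0,0],[0,0,-0.042,0,0,0,0],[0,0,-0.042,0,0,0,0],[0,0,-0.042,0,0,0,0],[0,-0.014,0,0,0,0,0],[0,-0.012,0,0,0,0,0]]'
python3 -m inch '[[0,-0.004,0,0,0,0,0],[0,-0.003,0,0,0,0,0],[0,-0.002,0,0,0,0,0],[0,-0.002,0,0,0,0,0],[0,-0.001,0,0,0,0,0]]';  python3 -m inch '[[0,-0.001,0,0,0,0,0],[0,-0.001,0,0,0,0,0]]';python3 wl.py -1 0 0
```

```text
time_s: 23.45
ee_pos: [528.0, -104.8, 52.0]
ee_rot: [-0.04, 0.999, 0.0, 0.0]
wrist_force: [0.2, 0.6, -0.2]
gripper_width: 0.1
finger_force: 0.0
time_s: 24.08
ee_pos: [534.3, -103.9, 51.0]
ee_rot: [-0.04, 0.999, 0.001, -0.005]
wrist_force: [-24.6, -0.8, 17.8]
gripper_width: 0.1
finger_force: 12.6
time_s: 24.32
ee_pos: [534.9, -103.8, 50.7]
ee_rot: [-0.04, 0.999, 0.001, -0.007]
wrist_force: [-33.3, -0.1, 24.1]
gripper_width: -0.3
finger_force: 16.6
24.32 [ 534.9 -103.8   50.7] [[-0.997, -0.08, -0.013], [-0.08, 0.997, 0.002], [0.013, 0.003, -1.0]] [-33.3  -0.1  24.1] -0.2786114041933159
scene [-2.373 -0.747  0.008] 1129 1.01
side [-0.082 -0.589  0.008] 630 0.97
wrist [-0.096 -1.287  0.004] 5063 0.46
TCP cradle [-62.1 -83.5] z 50.7
```

```bash
python3 -m inch '[[0,0.01,0,0,0,0,0],[0,0.025,0,0,0,0,0],[0,0,0.042,0,0,0,0],[0,0,0.042,0,0,0,0],[0,0,0.042,0,0,0,0],[0,0,0.042,0,0,0,0],[0,-0.014,0,0,0,0,0],[0,-0.013,0,0,0,0,0]]'
python3 -m inch '[[0,-0.004,0,0,0,0,0],[0,-0.003,0,0,0,0,0],[0,-0.002,0,0,0,0,0],[0,0,0,0,0,0,0]]';  python3 -m inch '[[0,-0.001,0,0,0,0,0],[0,-0.001,0,0,0,0,0]]';python3 wl.py -1 0 0
```

```text
time_s: 25.48
ee_pos: [520.6, 63.3, 52.2]
ee_rot: [-0.041, 0.999, 0.0, 0.0]
wrist_force: [-1.9, -0.5, 3.4]
gripper_width: -0.0
finger_force: 8.0
time_s: 25.98
ee_pos: [523.6, 62.4, 50.5]
ee_rot: [-0.04, 0.999, 0.0, -0.006]
wrist_force: [-26.3, 1.1, 15.2]
gripper_width: 0.2
finger_force: 12.9
time_s: 26.22
ee_pos: [523.6, 62.5, 50.5]
ee_rot: [-0.04, 0.999, 0.001, -0.008]
wrist_force: [-41.7, 0.5, 31.4]
gripper_width: -0.0
finger_force: 21.0
26.23 [523.6  62.5  50.5] [[-0.997, -0.079, -0.017], [-0.079, 0.997, 0.001], [0.017, 0.002, -1.0]] [-41.7   0.5  31.4] -0.04545744022958889
scene [-1.028 -0.526 -0.014] 1171 1.01
side [ 0.198 -0.009  0.005] 820 1.0
wrist [ 1.17  -0.261 -0.016] 5181 0.46
TCP cradle [-59.8  83.1] z 50.5
```

```bash
python3 -m inch '[[0,0.01,0,0,0,0,0],[0,0.027,0,0,0,0,0],[0,0,-0.042,0,0,0,0],[0,0,-0.042,0,0,0,0],[0,0,-0.042,0,0,0,0],[0,0,-0.042,0,0,0,0],[0,-0.014,0,0,0,0,0],[0,-0.013,0,0,0,0,0]]'
python3 -m inch '[[0,-0.004,0,0,0,0,0],[0,-0.003,0,0,0,0,0],[0,-0.002,0,0,0,0,0],[0,0,0,0,0,0,0]]';  python3 -m inch '[[0,-0.001,0,0,0,0,0],[0,-0.001,0,0,0,0,0]]';python3 wl.py -1 0 0
```

```text
time_s: 27.38
ee_pos: [535.0, -104.8, 52.0]
ee_rot: [-0.04, 0.999, -0.0, -0.0]
wrist_force: [-32.7, -11.4, 26.8]
gripper_width: -0.2
finger_force: 19.4
time_s: 27.88
ee_pos: [536.7, -104.3, 50.6]
ee_rot: [-0.04, 0.999, 0.001, -0.007]
wrist_force: [-34.2, -1.6, 24.4]
gripper_width: 0.2
finger_force: 17.6
time_s: 28.12
ee_pos: [536.7, -104.3, 50.2]
ee_rot: [-0.04, 0.999, 0.001, -0.009]
wrist_force: [-46.3, -1.1, 33.4]
gripper_width: 0.0
finger_force: 23.6
28.12 [ 536.7 -104.3   50.2] [[-0.997, -0.079, -0.019], [-0.079, 0.997, 0.002], [0.018, 0.004, -1.0]] [-46.3  -1.1  33.4] 0.037466913498442514
scene [-0.84   0.556  0.008] 1123 0.98
side [1.183 0.512 0.007] 620 0.81
wrist [ 1.525 -0.068  0.007] 5021 0.47
TCP cradle [-60.3 -84.2] z 50.2
```

```bash
python3 -m inch '[[0,0.01,0,0,0,0,0],[0,0.035,0,0,0,0,0],[0,0,0,-0.055,0,0,0],[0,0,-0.043,0,0,0,0],[0,0.004,-0.043,0,0,0,0],[0,0,-0.043,0,0,0,0],[0,0,0,0,0,0,0]]'
python3 wl.py 0 0 0
```

```text
time_s: 29.15
ee_pos: [507.3, -239.0, 107.3]
ee_rot: [-0.039, 0.999, -0.001, 0.0]
wrist_force: [0.4, -0.0, -0.4]
gripper_width: -0.4
finger_force: 0.0
29.15 [ 507.3 -239.   107.3] [[-0.997, -0.078, 0.001], [-0.078, 0.997, -0.002], [-0.001, -0.002, -1.0]] [ 0.4 -0.  -0.4] -0.43144305473143707
scene [-0.886  0.484  0.009] 1263 1.01
side [23.681 -2.26  -0.075] 414 1.57
wrist [1.058 0.573 0.014] 3672 0.39
TCP cradle [-100.7 -216. ] z 107.3
```

```bash
python3 -m inch '[[0,0,0,0.03,0,0,0],[0,0,0,0.03,0,0,0],[0,0,0,0,0,0,0],[0,0.012,0.017,0,0,0,0],[0,0.012,0.0175,0,0,0,0],[0,0.005,0.024,0,0,0,0],[0,-0.0055,0.027,0,0,0,0]]'
python3 -m inch '[[0,-0.009,0.012,0,0,0,0],[0,-0.0095,0.012,0,0,0,0],[0,-0.009,0.005,0,0,0,0],[0,-0.009,0.004,0,0,0,0],[0,-0.005,0.002,0,0,0,0],[0,-0.003,0,0,0,0,0]]'
python3 -m inch '[[0,-0.003,0,0,0,0,0],[0,-0.002,0,0,0,0,0]]'
python3 wl.py 0 0 0
```

```text
time_s: 30.18
ee_pos: [477.3, -152.1, 48.5]
ee_rot: [-0.041, 0.999, 0.0, 0.001]
wrist_force: [0.4, -0.7, -0.5]
gripper_width: 0.1
finger_force: 0.8
time_s: 30.92
ee_pos: [518.3, -114.3, 46.8]
ee_rot: [-0.041, 0.999, 0.0, -0.0]
wrist_force: [-0.7, 0.9, -0.6]
gripper_width: -0.2
finger_force: 0.5
time_s: 31.18
ee_pos: [519.4, -114.2, 46.2]
ee_rot: [-0.04, 0.999, 0.001, -0.004]
wrist_force: [-21.5, 0.9, 14.4]
gripper_width: -0.1
finger_force: 10.9
31.18 [ 519.4 -114.2   46.2] [[-0.997, -0.08, -0.008], [-0.08, 0.997, 0.002], [0.008, 0.002, -1.0]] [-21.5   0.9  14.4] -0.0656767829779052
scene [-1.252  0.564  0.008] 910 0.92
side [ 1.821  0.475 -0.002] 452 1.21
wrist [ 1.094  0.332 -0.   ] 4438 0.34
TCP cradle [-78.4 -92.6] z 46.2
```

```bash
python3 -m inch '[[0,0.01,0,0,0,0,0],[0,0.02,0,-0.03,0,0,0],[0,0,0.05,-0.03,0,0,0],[0,0,0.052,0,0,0,0],[0,0,0.052,0,0,0,0],[0,0,0.052,0,0,0,0],[0,0,0.052,0,0,0,0],[0,0,0.052,0,0,0,0]]'
python3 -m inch '[[0,0,0,0,0,0,0]]'
python3 wl.py 0 0 0 w4
```

```text
time_s: 32.33
ee_pos: [468.0, 194.6, 107.4]
ee_rot: [-0.041, 0.999, 0.001, 0.001]
wrist_force: [0.4, 0.4, 0.8]
gripper_width: -0.2
finger_force: 0.0
time_s: 32.45
ee_pos: [467.4, 197.0, 107.0]
ee_rot: [-0.044, 0.999, 0.001, 0.0]
wrist_force: [-0.9, -1.1, 1.0]
gripper_width: 0.1
finger_force: 0.0
32.45 [467.4 197.  107. ] [[-0.996, -0.088, 0.001], [-0.088, 0.996, 0.001], [-0.001, 0.001, -1.0]] [-0.9 -1.1  1. ] 0.09480646568649037
scene [-1.035  0.508  0.007] 1049 1.03
side [0.991 0.706 0.007] 739 0.96
wrist [ 0.907  0.347 -0.001] 3710 0.41
TCP cradle [-104.9  221.8] z 107.0
```

View pics/w4.png

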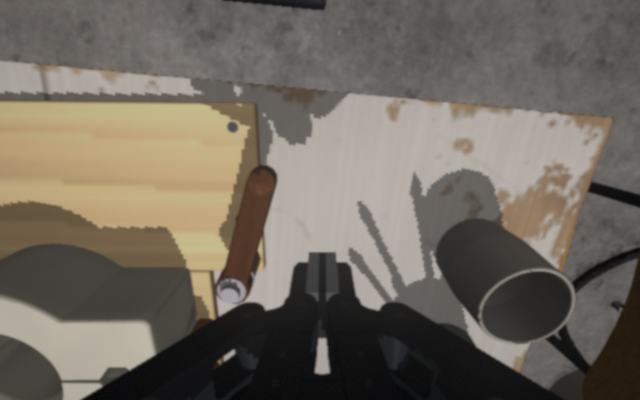

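```bash
python3 -m inch '[[0,0,0,0.03,0,0,0],[0,0,0,0.03,0,0,0],[0,0,0,0,0,0,0],[0,0.01,-0.02,0,0,0,0],[0,0.01,-0.02,0,0,0,0],[0,0.005,-0.024,0,0,0,0],[0,-0.0055,-0.027,0,0,0,0]]'
python3 -m inch '[[0,-0.009,-0.012,0,0,0,0],[0,-0.0095,-0.012,0,0,0,0],[0,-0.009,-0.005,0,0,0,0],[0,-0.009,-0.004,0,0,0,0],[0,-0.005,-0.002,0,0,0,0],[0,-0.003,0,0,0,0,0]]'
python3 -m inch '[[0,-0.003,0,0,0,0,0],[0,-0.002,0,0,0,0,0]]'
python3 wl.py 0 0 0
```

```text
time_s: 33.48
ee_pos: [455.6, 99.4, 47.5]
ee_rot: [-0.041, 0.999, 0.001, -0.0]
wrist_force: [-0.2, 1.3, 0.7]
gripper_width: -0.2
finger_force: 0.7
time_s: 34.22
ee_pos: [502.8, 68.8, 46.8]
ee_rot: [-0.041, 0.999, -0.0, -0.001]
wrist_force: [-8.2, -2.1, 5.6]
gripper_width: -0.0
finger_force: 4.0
time_s: 34.48
ee_pos: [504.5, 68.9, 46.0]
ee_rot: [-0.041, 0.999, -0.0, -0.004]
wrist_force: [-20.2, -4.5, 13.4]
gripper_width: 0.1
finger_force: 10.4
34.48 [504.5  68.9  46. ] [[-0.997, -0.081, -0.009], [-0.081, 0.997, -0.001], [0.009, -0.0, -1.0]] [-20.2  -4.5  13.4] 0.06182435560717973
scene [-1.019  0.138 -0.004] 982 1.01
side [0.407 0.603 0.009] 739 1.01
wrist [1.035e+00 2.980e-01 1.000e-03] 4370 0.35
TCP cradle [-78.3  91.1] z 46.0
```

Both buttons are at their stops. Retreat and take a final look.

```bash
python3 -m inch '[[0,0.01,0,0,0,0,0],[0,0.03,0,0,0,0,0],[0,0.01,-0.03,-0.06,0,0,0],[0,0,-0.03,-0.06,0,0,0],[0,0,-0.03,-0.06,0,0,0],[0,0,0,-0.06,0,0,0],[0,0,0,0,0,0,0]]'
python3 wl.py 0 0 0 w5
```

```text
time_s: 35.5
ee_pos: [468.1, -17.6, 278.0]
ee_rot: [-0.041, 0.999, 0.002, 0.004]
wrist_force: [0.4, 1.4, -0.6]
gripper_width: -0.2
finger_force: 0.0
35.5 [468.1 -17.6 278. ] [[-0.997, -0.081, 0.007], [-0.081, 0.997, 0.004], [-0.008, 0.004, -1.0]] [ 0.4  1.4 -0.6] -0.2366258204761598
scene [-1.094  0.062 -0.003] 1002 1.05
side [0.392 0.315 0.003] 729 1.03
wrist [ 0.84  -0.207 -0.004] 1007 0.58
TCP cradle [-121.7    7.8] z 278.0
```

View pics/w5.png

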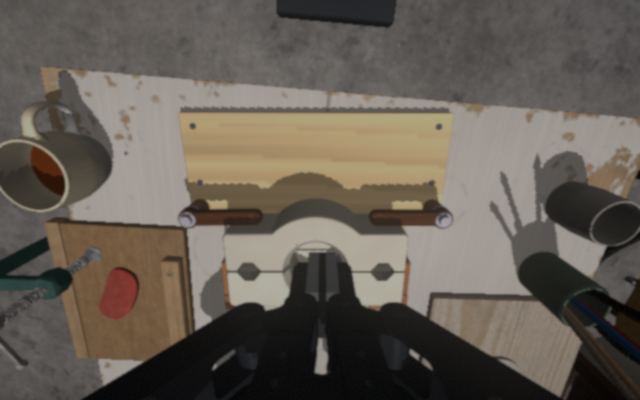

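The seam is a thin straight line at row 271, with the keys seated at (249,271) and (382,271). Both buttons lie across at row 216, and the mug and beaker have not moved.

```bash
python3 -c "
from h import *
print(bot.finish_job())"
```

```text
the job is handed in; nothing more can be done
None
```

The mould is closed: the last images show the seam shut with the gap within about 1 mm and square, both turn-buttons are at their stops across behind the ears, the mug and beaker look unmoved, and the job was handed in at about 36 s, with no verdict returned.

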